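# Fit the egg-shaped cam to the flatted spindle and latch the keeper bar over it

## Task

Fit the egg-shaped cam onto the spindle of the small stand: turn it so that the flat in its bore matches the flat of the spindle, and seat it fully down on the collar while the keeper bar is still swung open. Then swing the keeper bar up and over and let it drop into its catch above the cam. Leave the round disc and the other things on the bench where they are.

Things in the scene. Friction and masses are not known exactly. Their poses are not given: they have to be found in the camera images.
- egg_cam: Loose cam, lying hub up: egg-shaped plywood plate 10 mm thick, round end radius 32 mm about the bore, nose 56 mm from it; on it a square hub 36 x 36 mm (sides along x, y), its top 34 mm above the underside: grip it there. D bore right through, radius 11 mm, flat 5.5 mm from the axis on the nose side, mouth chamfered. Origin: bore axis, underside; x to the nose and bore flat, z up. About 90 g.
- cam_stand: Stand fixed to the bench: board 110 (x) x 190 (y) x 16 mm with the spindle in its middle, a pivot post 72 mm high at y = +60 mm and the catch, a fork 68 mm high, at y = -60 mm. Origin: on the spindle axis, at the underside of the board; y points from the catch to the pivot post, z up.
- spindle_seat (a point): On the steel spindle's axis at the top of its collar (radius 19 mm), 19 mm above the bench, where the cam's underside must rest. The spindle stands 30 mm above it, diameter 20 mm, one flat 4.5 mm from the axis all along, 2.5 mm chamfer on top: the bore has 1 mm clearance all round. x points from the axis out of the flat, z up. Turns stiffly (0.05 N m).
- spindle (a joint): Angle of the spindle, rad, -0.7 to 0.7; 0 when its flat faces along the stand's -x; grows anticlockwise from above.
- keeper_bar (a joint): Angle of the dark steel keeper bar, rad: 0 level in the catch, its underside 3 mm above the hub of a seated cam (an unseated cam blocks it); pi/2 upright; 2.6 swung fully open, leaning outward on its stop, as at the start. The hinge is loose: either side of upright the bar (70 g) falls by its own weight.
- bar_pivot (a point): Hinge axis of the keeper bar, 61 mm above the bench on the pivot post; the axis runs along the stand's x.
- thumb_pin (a point): Centre of the steel thumb pin across the free end of the keeper bar, 150 mm from the hinge: round, 14 mm in diameter, 24 mm long, parallel to the hinge axis (stand's x); pinch it at its two end faces. The bar is 14 mm wide, 10 mm thick. With the bar down the pin lies at y = -90 mm of the stand, 61 mm above the bench.
- round_disc: Loose bystander beside the cam: a round plywood disc of radius 34 mm with the same square hub, but a plain round bore. Not to be used. Origin: on its axis, at the underside.
- tape_1: Bystander: a roll of masking tape lying flat, 104 mm across, 25 mm high. Origin at the underside.
- screwdriver_red: Bystander: a screwdriver with a red handle, 215 mm long, 26 mm thick. Origin under its middle.
- block_c: Bystander: a wood offcut 35 x 70 x 18 mm. Origin under its middle.
Things that resemble listed ones, but are neither listed nor needed, are in the scene too. What is shaped like the egg_cam but green or red is not meant.

How it is judged:
By the outcome, as a careful person would: the job done as asked, in the order asked, and still so for the second after the job is handed in, with the robot touching nothing.
It also fails if it takes over 51 s, if anything falls off the work surface, if the arm or the gripper's body presses on something with over 40 N, if the wrist force passes 120 N, or if a joint passes its speed limit or range.

## Robot

A 7-joint arm with a two-finger parallel gripper is mounted at the origin on a cart in front of the work surface, level with it; the furniture and walls round the work are solid. World frame = base frame: x ahead of the robot, y to its left, z up, the work surface at z = 0. Lengths are in m, angles in rad, forces in N, time in s.
With the tool pointing down it reaches from about 0.4 to 0.9 m from the base axis. Payload 5.5 kg.
Tool frame: the origin (TCP) lies at the very end of the fingers, on their centre line; the grasp point (between the pads) lies 19 mm behind it; z points along the fingers, y is the line along which they close (so a half turn about z gives the same grasp; the last joint's range is limited). The gripper opens to 85 mm and grips with 20 to 120 N. Pads are 22 mm wide; open, the fingers measure 114 mm over their backs; the gripper's body (76 mm by 85 mm) begins 54 mm behind the grasp point. The pads swing forward as they close: fully open they stand 13 mm farther back than shut.
Start: joints at [-0.946, 0.501, -0.427, 1.55, 0.221, 1.138, -0.21], TCP at [0.23, 0.608, 0.231] pointing down, gripper open.
Joint ranges: [-2.88, 2.88], [-0.31, 2.03], [-1.54, 1.56], [0.2, 2.42], [-1.41, 4.55], [0.19, 2.02], [-2.57, 2.57]. Speed limits (rad/s): [2.57, 2.57, 3.14, 3.14, 3.14, 3.14, 3.14].

## Interface

Orientations are given as a rotation vector (axis times angle).
In Python, from plant import ctrl gives the robot as it stands.
- The arm moves only by the tool move_arm, never from a script. Its argument "increments" is one flat list of numbers, 7 for each row, row after row: the shift along the tool's x, y, z in m, then the turn, a rotation vector about the tool's x, y, z in degrees, then the closure in counts, from 0 (fully open) to 255 (shut). A call has 1 to 10 rows; each row is the pose to reach, as a shift and turn from the pose commanded when the call began, along the tool's axes at that moment; what a row does not reach only later rows make up. A row lasts 1/8 s, in which the tool goes at most 62.5 mm and 10.7 degrees, less where a joint would pass 70% of its speed; a pose out of reach is approached as far as the arm can. A call with a gripper value outside its range is refused whole. The fingers move at their own pace and stop on an object; "newtons" is the grip in N (left out, the last holds). Time passes only in rows, so rows that repeat a pose let the fingers close. It gives the time, the measured TCP pose, the force, the opening and the grip force at its end, in the units of the state.
- ctrl.read_state(): the state, without advancing time (a new reading comes with each control period).
- ctrl.capture(name): name is "side" or "top"; returns a dict with "img" (420x560x3 uint8, blue, green, red), "depth" (420x560 float32, m along the optical axis (not along the pixel's ray), 0 where there is no reading), "intrinsics" (3x3 intrinsics, pixels), "position" and "rotation" of the camera in the world. Camera axes: x right, y down, z forward; pixel columns grow to the right and rows downward; lengths in m; the calibration is good to about 2 mm. A picture is of the moment at which its call begins.
- ctrl.job_done(): hands the job in; it is judged then, once.
The state is a dict: "t": time; "joints": joint angles; "dq": joint speeds; "joint_efforts": joint torques, N m; "eef_pos": TCP position; "tcp_rot": TCP orientation; "force": force on the tool from outside, world axes, zero at the start; "torque": the same for the moment, N m; "opening": finger opening in m; "finger_force": force on a finger pad.
Only numpy, scipy, OpenCV 4.12 (cv2) and the standard library are available. Lean on these libraries where they do the work, as an engineer would, in place of code of your own. Each camera call takes 0.05 s, during which the arm holds its last target. There are 200 camera calls.

## Working session

There is one attempt and no reset: what is moved stays moved. The work goes in short steps, Python scripts to look and compute and a tool call to move; the robot and the scene stay as the last step left them, time stands still between calls to the robot, and variables do not carry over. Pictures are saved under pics/ and viewed, at most 10 in all, crops included, and the job is handed in when it is done.

Besides the shell and the picture viewer there is one more tool, called after ">>>" by a JSON object that holds its "fn" and its "kwargs". move_arm: Moves the arm, as the interface text tells. Its arguments: {"type":"object","properties":{"increments":{"type":"array","items":{"type":"number"}},"newtons":{"type":"number"}},"required":["increments"]}

```bash
ls; mkdir -p pics; cat > h.py <<'E'
import numpy as np, cv2
from scipy.spatial.transform import Rotation as R
from plant import ctrl
def cap(n):
    c=ctrl.capture(n); c['R']=np.array(c['rotation']); 
    if c['R'].shape!=(3,3): c['R']=R.from_rotvec(c['R']).as_matrix()
    c['p']=np.array(c['position']); c['K']=np.array(c['intrinsics']); return c
def cloud(c):
    d=c['depth']; v,u=np.mgrid[:d.shape[0],:d.shape[1]]
    r=np.stack([u,v,np.ones_like(u)],-1)@np.linalg.inv(c['K']).T
    P=(r*d[...,None])@c['R'].T+c['p']; P[d==0]=np.nan; return P
def ray(c,u,v,z):
    r=c['R']@np.linalg.inv(c['K'])@np.array([u,v,1.]); return c['p']+r*(z-c['p'][2])/r[2]
def proj(c,P):
    q=c['K']@c['R'].T@(np.array(P)-c['p']); return q[:2]/q[2]
E
python3 - <<'E'
from h import *
for n in('top','side'):
    c=cap(n); cv2.imwrite(f'pics/{n}0.png',c['img']); print(n,c['p'],c['R'].round(3).tolist(),c['K'].tolist()); np.savez(f'{n}0.npz',**{k:c[k] for k in('img','depth','R','p','K')})
s=ctrl.read_state();print(s)
E
```

```text
pics
top [ 0.39702157 -0.14588812  1.44023254] [[-0.01, -0.995, 0.099], [-1.0, 0.011, 0.009], [-0.01, -0.099, -0.995]] [[497.52024937196, 0.0, 281.3321504632908], [0.0, 497.52024937196, 215.92317369332233], [0.0, 0.0, 1.0]]
side [0.55124021 0.76089727 0.6496428 ] [[-0.999, 0.011, -0.033], [0.034, 0.54, -0.841], [0.008, -0.842, -0.54]] [[381.6305560880121, 0.0, 271.8890289610258], [0.0, 381.6305560880121, 211.10915411161469], [0.0, 0.0, 1.0]]
{'t': 0.1, 'joints': array([-0.94584328,  0.50178666, -0.42679117,  1.5513666 ,  0.220785  ,
        1.13831717, -0.21031849]), 'dq': array([ 0.00116996, -0.00196733,  0.00073043, -0.00182787, -0.00050664,
       -0.00097473, -0.00151298]), 'joint_efforts': array([-1.09190686e-02, -5.70807660e+01, -5.83873898e+00, -2.81748891e+01,
        1.04090551e-02,  5.46167692e-03,  4.02160822e-05]), 'eef_pos': array([0.22985662, 0.60730927, 0.23033241]), 'tcp_rot': array([-5.65054611e-01, -3.08995420e+00,  2.80236714e-03]), 'force': array([ 0.31177498, -0.84617862, -0.08336593]), 'torque': array([ 0.02412592,  0.04316681, -0.00610577]), 'finger_force': 0.0, 'opening': 0.08545679098433362}
```

View pics/top0.png

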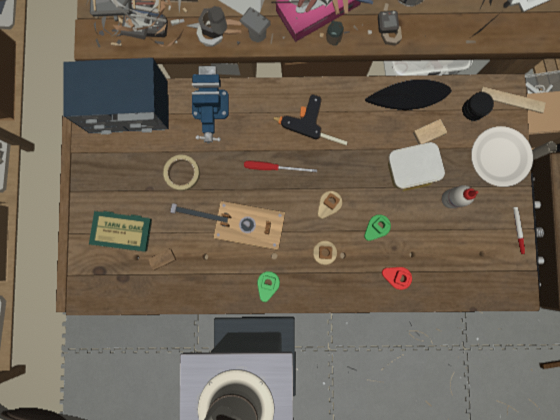

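View pics/side0.png

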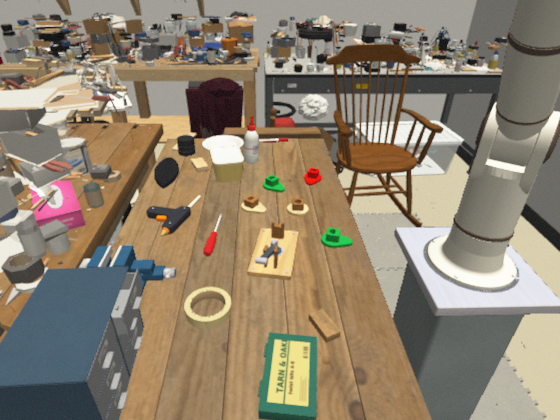

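The top view shows the stand at about (249,226) with its bar leaning left to (175,209), the cam at (329,204) with its nose down-left, and the disc at (325,253). In the side view the stand is near (275,252) and the cam near (252,204). I'll zoom in next.

```bash
python3 - <<'E'
from h import *
c=dict(np.load('top0.npz')); im=c['img']
a=cv2.resize(im[190:262,160:290],None,fx=6,fy=6,interpolation=cv2.INTER_CUBIC)
s=dict(np.load('side0.npz'))
b=cv2.resize(im[185:225,305:355],None,fx=7,fy=7,interpolation=cv2.INTER_CUBIC)
cc=cv2.resize(s['img'][185:285,225:315],None,fx=4,fy=4,interpolation=cv2.INTER_CUBIC)
# montage 800x600
M=np.zeros((600,800,3),np.uint8)
a=cv2.resize(im[195:255,165:290],None,fx=6.4,fy=6.4,interpolation=cv2.INTER_CUBIC)[:320,:800]
M[:a.shape[0],:a.shape[1]]=a
M[320:600,:350]=b[:280,:350]
cc=cv2.resize(s['img'][190:260,235:315],None,fx=4,fy=4,interpolation=cv2.INTER_CUBIC)
M[320:600,400:720]=cc[:280,:320]
cv2.imwrite('pics/m1.png',M)
P=cloud(c)
print('bench z',np.nanmedian(P[270:290,330:370,2]))
for nm,(u,v) in dict(spind=(248,225),cam=(329,204)).items(): print(nm,ray(c,u,v,0.03))
print(proj(c,[0,0,0]))
E
```

```text
bench z -0.0002304164759222571
spind [ 0.51232107 -0.03805518  0.03      ]
cam [ 0.56992976 -0.26947279  0.03      ]
[235.86267377 408.13155839]
```

View pics/m1.png

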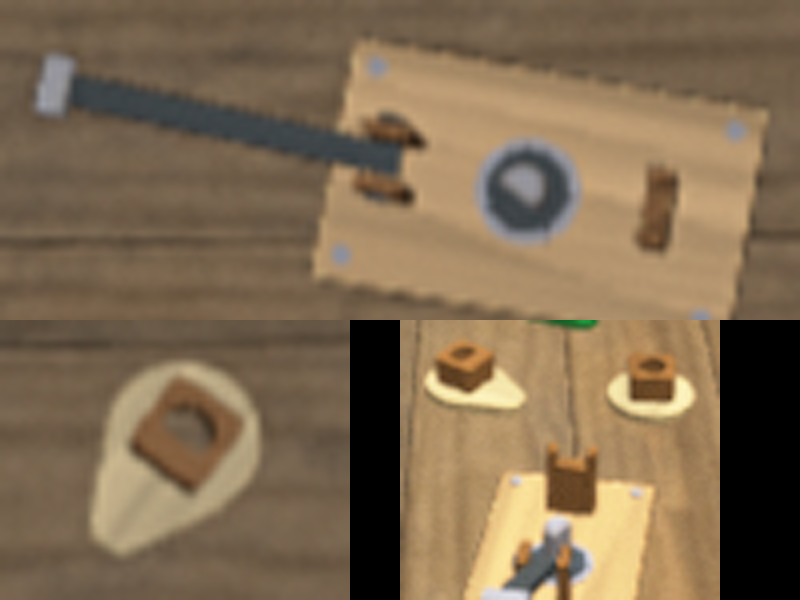

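The zoom shows the spindle D at crop (522,183), its flat facing lower-left, and the bar swung out to the left. In the cam inset the hub is square to the nose direction, which points lower-left. Next I'll measure these.

```bash
python3 - <<'E'
from h import *
c=dict(np.load('top0.npz')); im=c['img']; P=cloud(c); Z=P[...,2]
def reg(m,u0,u1,v0,v1):
    o=np.zeros(m.shape,np.uint8); o[v0:v1,u0:u1]=m[v0:v1,u0:u1]; return o
def big(m):
    k=max(cv2.findContours(m,cv2.RETR_EXTERNAL,cv2.CHAIN_APPROX_NONE)[0],key=cv2.contourArea); return k[:,0].astype(float)
hsv=cv2.cvtColor(im,cv2.COLOR_BGR2HSV)
print('hsv board',hsv[235,235],'bench',hsv[260,230],'plate',hsv[212,325],'hub',hsv[208,328])
V=hsv[...,2]
bd=reg(((V>130)&(hsv[...,1]>60)).astype(np.uint8),210,290,195,255)
bd=cv2.morphologyEx(bd,cv2.MORPH_CLOSE,np.ones((9,9)))
k=big(bd); W=np.array([ray(c,u,v,.016)[:2] for u,v in k]); r=cv2.minAreaRect(W.astype(np.float32)*1000); print('board',r)
pl=reg(((V>130)).astype(np.uint8),305,350,185,225)
pl=cv2.morphologyEx(pl,cv2.MORPH_CLOSE,np.ones((9,9)))
k=big(pl);W=np.array([ray(c,u,v,.010)[:2] for u,v in k])*1000
print('plate pts',W.min(0),W.max(0))
# hub top: brown, reddish
H=hsv[...,0];print('hub hues',hsv[200:209,324:336,0].tolist()[::3],hsv[200:209,324:336,1].tolist()[::3],hsv[200:209,324:336,2].tolist()[::3])
print('Z hub',(Z[194:216:2,318:342:2]*1000).round().tolist())
g=cv2.cvtColor(im,cv2.COLOR_BGR2GRAY)
print('spindle');print(g[214:234,238:258]); print((Z[214:234,238:258]*1000).round())
E
```

```text
hsv board [ 16  97 174] bench [ 15 108 102] plate [ 21  74 178] hub [ 20  76 167]
board ((507.18182373046875, -37.35902404785156), (191.05575561523438, 124.74811553955078), 78.82997131347656)
plate pts [ 531.89044248 -306.28151161] [ 610.42676789 -238.82465135]
hub hues [[16, 14, 14, 14, 14, 15, 16, 16, 15, 16, 16, 14], [14, 14, 14, 14, 14, 14, 14, 14, 15, 15, 15, 14], [20, 20, 19, 18, 13, 14, 13, 14, 14, 14, 14, 16]] [[101, 135, 137, 131, 112, 92, 83, 85, 84, 85, 93, 141], [132, 146, 137, 136, 130, 132, 132, 121, 106, 97, 110, 134], [75, 75, 78, 93, 135, 144, 136, 135, 135, 135, 132, 102]] [[149, 128, 130, 132, 123, 114, 110, 111, 112, 105, 77, 76], [85, 105, 127, 131, 133, 133, 131, 129, 123, 118, 118, 126], [194, 188, 156, 113, 89, 110, 126, 132, 132, 130, 131, 148]]
Z hub [[0.0, -1.0, 2.0, 11.0, 11.0, 8.0, 37.0, 32.0, 10.0, 5.0, 9.0, 2.0], [1.0, 1.0, 9.0, 5.0, 7.0, 34.0, 32.0, 32.0, 29.0, 36.0, 14.0, 15.0], [-1.0, -1.0, 3.0, 12.0, 30.0, 33.0, -1.0, 0.0, 19.0, 37.0, 32.0, 14.0], [1.0, 10.0, 14.0, 35.0, 32.0, 36.0, -5.0, 2.0, 4.0, 39.0, 33.0, 6.0], [0.0, 13.0, 11.0, 31.0, 36.0, 35.
[... 3160 characters left out ...]
 16. 12.
  18. 19.]
 [15. 11. 17. 11. 20. 24. 16. 21. 29. 26. 45. 30. 17. 19. 21. 17. 18. 19.
  15. 22.]
 [16. 16. 15. 17. 19. 14. 21. 19. 22. 16. 18. 17. 17. 15. 22. 18. 18. 17.
  14. 17.]
 [20. 23. 17. 18. 20. 19. 16. 15. 16. 17. 21. 22. 19. 17. 18. 23. 15. 19.
  17. 14.]
 [18. 13. 14. 15. 15. 20. 15. 20. 19. 21. 19. 12. 22. 24. 15. 22. 19. 14.
  22. 14.]
 [16. nan 15. 19. 21. 13. 18. 16. 23. 21. 16. 13. 19. 19. 10. 14. 15. 13.
  14. 18.]
 [12. 17. 15. 15. 16. 15. 19. 16. 18. 16. 17. 17. 17. 15. 21. 16. 24. 12.
  16. 13.]
 [17. 20. 15. 14. 19. 16. 14. 12. 16. 23. 20. 25. 20. 18. 12. 18. 15. 14.
  15. 11.]
 [22. 17. 15. 15. 17. 17. 16. 16. 20. 12. 15. 16. 21. 14. 13. 14. 16. 19.
  14. 15.]]
```

```bash
cat > m.py <<'E'
from h import *
def fill(c,mask,u0,u1,v0,v1,z,s=8,close=0):
    """sub-pixel filled region of bool->float image thresholded at 0.5, warped to world mm points"""
    a=cv2.resize(mask[v0:v1,u0:u1].astype(np.float32),None,fx=s,fy=s,interpolation=cv2.INTER_CUBIC)
    m=(a>.5).astype(np.uint8)
    if close: m=cv2.morphologyEx(m,cv2.MORPH_CLOSE,cv2.getStructuringElement(2,(close*s+1,)*2))
    k=max(cv2.findContours(m,0,1)[0],key=cv2.contourArea); f=cv2.drawContours(m*0,[k],-1,1,-1)
    def w(q): return np.array([ray(c,(u+.5)/s-.5+u0,(v+.5)/s-.5+v0,z)[:2]*1000 for u,v in q])
    return w(k[:,0]), w(np.argwhere(f[::2,::2])[:,::-1]*2)
def circ(W):
    A=np.c_[2*W,np.ones(len(W))]; x=np.linalg.lstsq(A,(W**2).sum(1),rcond=None)[0]; return x[:2],np.sqrt(x[2]+x[0]**2+x[1]**2)
E
python3 - <<'E'
from m import *
c=dict(np.load('top0.npz')); im=c['img']; g=cv2.cvtColor(im,cv2.COLOR_BGR2GRAY).astype(float)
hsv=cv2.cvtColor(im,cv2.COLOR_BGR2HSV).astype(float)
# plate
b=np.clip((hsv[...,2]-115)/70,0,1)
K,F=fill(c,b,305,352,185,226,.005,close=9)
w,v=np.linalg.eigh(np.cov(F.T)); a=v[:,1]; t=(F-F.mean(0))@a
if t.max()<-t.min(): a=-a;t=-t
n=np.array([-a[1],a[0]]); s=(F-F.mean(0))@n
print('axis deg',np.degrees(np.arctan2(a[1],a[0])),'len',np.ptp(t),'wid',np.ptp(s))
bore=F.mean(0)+a*((t.min()+t.max())/2-12)+n*(s.max()+s.min())/2; print('bore by outline',bore)
# hub
h=np.clip((hsv[...,1]-100)/20,0,1)*(hsv[...,2]<150)
K,F=fill(c,h,314,346,190,220,.034,close=7); print('hub',cv2.minAreaRect(K.astype(np.float32)))
# collar
K,F=fill(c,np.clip((150-g)/80,0,1),238,257,214,235,.019,close=4); x,r=circ(K);print('collar',x,r, np.std(np.hypot(*(K-x).T)))
# spindle top
K,F=fill(c,np.clip((g-70)/70,0,1),241,252,219,229,.049)
x,r=circ(K);print('top all',x,r)
P=c; d=K-F.mean(0)
for i in range(3):pass
ang=np.radians(np.arange(0,360,10)); print('support',[(int(np.degrees(q)),round(float((K@[np.cos(q),np.sin(q)]).max()),1)) for q in ang][:0])
hull=cv2.convexHull(K.astype(np.float32))[:,0]
L=np.roll(hull,-1,0)-hull; l=np.hypot(*L.T); 
for i in np.argsort(-l)[:5]: print('edge',hull[i],np.roll(hull,-1,0)[i],l[i])
print('centroid',F.mean(0))
for q in ang: print(int(np.degrees(q)),round(float((K@[np.cos(q),np.sin(q)]).max()),1),end='; ')
for u,v in((376,66),(341,254),(736,130),(700,317)): print('screw',ray(c,(u+.5)/6.4-.5+165,(v+.5)/6.4-.5+195,.016)[:2]*1000)
E
```

```text
axis deg 142.62467113956413 len 86.78458775178309 wid 63.7960823263323
bore by outline [ 580.39287021 -276.71019862]
hub ((578.536865234375, -274.9487609863281), (35.002784729003906, 37.43446350097656), 52.36445999145508)
collar [515.0884332  -34.18899078] 18.56108362013368 0.36756635624099737
top all [515.94959842 -35.1332746 ] 8.325926628986585
support []
edge [514.5949   -27.402576] [508.531    -34.761017] 9.53507
edge [512.3121   -43.200264] [516.53784 -43.21534] 4.2257957
edge [523.7084   -31.994295] [522.6772 -29.5312] 2.6702409
edge [520.42896  -41.823807] [521.8541  -40.42317] 1.9982244
edge [521.98724  -28.123594] [520.59235  -26.714407] 1.9828131
centroid [516.17408573 -35.38246332]
0 524.0; 10 510.3; 20 481.2; 29 438.0; 40 381.8; 50 314.3; 59 237.4; 70 153.5; 80 64.9; 90 -25.7; 100 -115.1; 110 -201.0; 119 -280.7; 130 -351.6; 140 -411.8; 150 -457.8; 160 -489.5; 170 -506.0; 180 -507.1; 190 -492.6; 200 -463.2; 210 -419.6; 220 -363.0; 230 -295.2; 239 -218.3; 250 -134.4; 260 -46.3; 270 43.2; 280 132.4; 290 217.8; 300 296.6; 310 366.6; 320 425.7; 330 472.2; 340 504.7; 350 522.2; screw [572.46131221  34.08905447]
screw [487.71965836  49.66684535]
screw [ 541.67027644 -128.01058196]
screw [ 457.82034097 -111.1104184 ]
```

```bash
python3 - <<'E'
from m import *
c=dict(np.load('side0.npz')); im=c['img']; t=dict(np.load('top0.npz'))
hsv=cv2.cvtColor(im,cv2.COLOR_BGR2HSV).astype(float)
sp=np.array([515.1,-34.1])/1000; yaw=np.radians(-10.5); X=np.array([np.cos(yaw),np.sin(yaw)]);Y=np.array([-X[1],X[0]])
for nm,q in dict(cam=[.5795,-.2757,.034],nose=[*(np.array([.5795,-.2757])+.056*np.array([-.793,.609])),.01],spin=[*sp,.049],pin=[*(sp+.1885*Y),.138],catch=[*(sp-.06*Y),.068],
   s1=[*(sp+.0425*X+.0825*Y),.016],s2=[*(sp-.0425*X-.0825*Y),.016]).items():
    print(nm,np.round(q,4),'top',proj(t,q).round(1),'side',proj(c,q).round(1))
b=np.clip((hsv[...,2]-140)/60,0,1)
for z in(.008,):
    K,F=fill(c,b,236,272,188,218,z,close=12)
    w,v=np.linalg.eigh(np.cov(F.T)); a=v[:,1]; q=(F-F.mean(0))@a
    if q.max()<-q.min(): a=-a;q=-q
    n=np.array([-a[1],a[0]]); s=(F-F.mean(0))@n
    print('side outline',np.degrees(np.arctan2(a[1],a[0])),np.ptp(q),np.ptp(s),F.mean(0)+a*((q.min()+q.max())/2-12)+n*(s.max()+s.min())/2)
M=np.zeros((600,800,3),np.uint8)
M[:400,:]=cv2.resize(im[188:288,220:320],None,fx=4,fy=4,interpolation=2)[:400,:400].repeat(1,1) if 0 else cv2.resize(im[195:275,215:315+60],(800,400),interpolation=2)
cv2.imwrite('pics/s1.png',M[:400])
E
```

```text
cam [ 0.5795 -0.2757  0.034 ] top [331.2 200.5] side [250.3 197.9]
nose [ 0.5351 -0.2416  0.01  ] top [319.  216.9] side [264.5 210. ]
spin [ 0.5151 -0.0341  0.049 ] top [246.1 223.5] side [273.6 240.2]
pin [0.5495 0.1512 0.138 ] top [173.2 208.4] side [260.8 260.1]
catch [ 0.5042 -0.0931  0.068 ] top [266.8 226.6] side [276.9 221.3]
s1 [0.5719 0.0393 0.016 ] top [221.5 205.1] side [251.7 268.9]
s2 [ 0.4583 -0.1075  0.016 ] top [272.7 244. ] side [292.6 233.5]
side outline -88.61960369922043 189.88037675295692 122.81084932830588 [ 568.18311579 -284.886705  ]
```

View pics/s1.png

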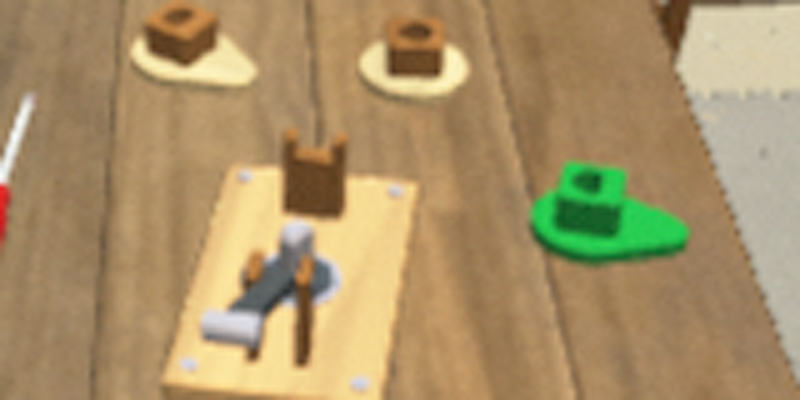

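The side crop shows the cam's bore mouth at about (251,198) and the pin at (261,260). Both agree with the top-view solution to within about 3 mm.

```bash
cat > inc.py <<'E'
import sys
from h import *
def inc(x,y,z,head):
    s=ctrl.read_state(); T=R.from_rotvec(s['tcp_rot']); a=np.radians(head+90)/2
    G=R.from_rotvec(np.pi*np.array([np.cos(a),np.sin(a),0]))
    d=T.inv().apply(np.array([x,y,z])-s['eef_pos']); r=np.degrees((T.inv()*G).as_rotvec()); h=T.apply([0,1,0])
    print('t',round(s['t'],2),'pos',s['eef_pos'].round(4),'head',round(float(np.degrees(np.arctan2(h[1],h[0]))),1),'inc',d.round(4),r.round(1),'F',s['force'].round(1),'open',round(s['opening'],4))
if __name__=='__main__': inc(*map(float,sys.argv[1:]))
E
python3 inc.py .578 -.275 .13 -37.6; python3 inc.py .578 -.275 .23 -37.6
```

```text
t 0.1 pos [0.2299 0.6073 0.2303] head 69.3 inc [-0.6379 -0.7018  0.1016] [-1.000e-01  1.000e-01  1.069e+02] F [ 0.3 -0.8 -0.1] open 0.0855
t 0.1 pos [0.2299 0.6073 0.2303] head 69.3 inc [-0.6379 -0.702   0.0016] [-1.000e-01  1.000e-01  1.069e+02] F [ 0.3 -0.8 -0.1] open 0.0855
```

>>> {"fn": "move_arm", "kwargs": {"increments": [-0.638, -0.702, 0, 0, 0, 107, 0, -0.638, -0.702, 0, 0, 0, 107, 0, -0.638, -0.702, 0, 0, 0, 107, 0, -0.638, -0.702, 0, 0, 0, 107, 0, -0.638, -0.702, 0, 0, 0, 107, 0, -0.638, -0.702, 0, 0, 0, 107, 0, -0.638, -0.702, 0, 0, 0, 107, 0, -0.638, -0.702, 0, 0, 0, 107, 0, -0.638, -0.702, 0, 0, 0, 107, 0, -0.638, -0.702, 0, 0, 0, 107, 0], "newtons": 40}}

```text
t: 1.35
eef_pos: [0.4597, 0.0247, 0.2313]
tcp_rot: [-2.824, -1.376, -0.001]
force: [0.9, 1.1, 0.9]
opening: 0.0856
finger_force: 0.0
```

```bash
python3 inc.py .578 -.275 .10 -37.6
```

```text
t 1.35 pos [0.4597 0.0247 0.2313] head -38.1 inc [-0.1632  0.2779  0.1313] [ 0.  -0.  -0.5] F [0.9 1.1 0.9] open 0.0856
```

>>> {"fn": "move_arm", "kwargs": {"increments": [-0.16, 0.272, 0.06, 0, 0, 0, 0, -0.16, 0.272, 0.06, 0, 0, 0, 0, -0.16, 0.272, 0.06, 0, 0, 0, 0, -0.16, 0.272, 0.06, 0, 0, 0, 0, -0.16, 0.272, 0.06, 0, 0, 0, 0, -0.16, 0.272, 0.13, 0, 0, 0, 0, -0.16, 0.272, 0.13, 0, 0, 0, 0, -0.16, 0.272, 0.13, 0, 0, 0, 0, -0.16, 0.272, 0.13, 0, 0, 0, 0]}}

```text
t: 2.48
eef_pos: [0.5784, -0.2659, 0.1037]
tcp_rot: [2.817, 1.385, 0.004]
force: [0.1, 1.2, 0.4]
opening: 0.0854
finger_force: 0.0
```

```bash
python3 inc.py .578 -.275 .013 -37.6
```

```text
t 2.48 pos [ 0.5784 -0.2659  0.1037] head -37.6 inc [-0.0076  0.0049  0.0907] [ 0.2 -0.1 -0. ] F [0.1 1.2 0.4] open 0.0854
```

>>> {"fn": "move_arm", "kwargs": {"increments": [-0.0076, 0.005, 0.03, 0, 0, 0, 0, -0.0076, 0.005, 0.05, 0, 0, 0, 0, -0.0076, 0.005, 0.07, 0, 0, 0, 0, -0.0076, 0.005, 0.07, 0, 0, 0, 0]}}

```text
t: 2.98
eef_pos: [0.5749, -0.2742, 0.0297]
tcp_rot: [-2.817, -1.384, 0.003]
force: [-0.7, -0.1, -0.6]
opening: 0.0856
finger_force: 0.0
```

```bash
python3 inc.py .578 -.275 .013 -37.6
```

```text
t 2.98 pos [ 0.5749 -0.2742  0.0297] head -37.7 inc [0.0012 0.003  0.0167] [-0.2  0.  -0.1] F [-0.7 -0.1 -0.6] open 0.0856
```

>>> {"fn": "move_arm", "kwargs": {"increments": [0.001, 0.003, 0.008, 0, 0, 0, 0, 0.001, 0.003, 0.0165, 0, 0, 0, 0, 0.001, 0.003, 0.0165, 0, 0, 0, 0, 0.001, 0.003, 0.0165, 0, 0, 0, 120, 0.001, 0.003, 0.0165, 0, 0, 0, 255, 0.001, 0.003, 0.0165, 0, 0, 0, 255, 0.001, 0.003, 0.0165, 0, 0, 0, 255, 0.001, 0.003, 0.0165, 0, 0, 0, 255], "newtons": 40}}

```text
t: 3.98
eef_pos: [0.5794, -0.2767, 0.0153]
tcp_rot: [2.82, 1.384, 0.001]
force: [0.3, -0.3, 3.6]
opening: 0.0351
finger_force: 42.0
```

```bash
python3 inc.py .578 -.275 .013 -37.6
```

```text
t 3.98 pos [ 0.5794 -0.2767  0.0153] head -37.7 inc [ 0.0005 -0.0022  0.0023] [ 0.  -0.  -0.1] F [ 0.3 -0.3  3.6] open 0.0351
```

>>> {"fn": "move_arm", "kwargs": {"increments": [0, 0, -0.05, 0, 0, 0, 255, 0, 0, -0.11, 0, 0, 0, 255, 0, 0, -0.11, 0, 0, 0, 255]}}

```text
t: 4.35
eef_pos: [0.5826, -0.2785, 0.1303]
tcp_rot: [2.814, 1.38, 0.01]
force: [1.2, -1.6, -1.7]
opening: 0.035
finger_force: 41.6
```

```bash
python3 inc.py .5147 -.0347 .125 -39.5
```

```text
t 4.35 pos [ 0.5826 -0.2785  0.1303] head -37.7 inc [ 0.1512 -0.2029  0.0037] [ 0.6 -0.2  1.8] F [ 1.2 -1.6 -1.7] open 0.035
```

>>> {"fn": "move_arm", "kwargs": {"increments": [0.15, -0.201, 0.0, 0, 0, 1.8, 255, 0.15, -0.201, 0.0, 0, 0, 1.8, 255, 0.15, -0.201, 0.0, 0, 0, 1.8, 255, 0.15, -0.201, 0.0, 0, 0, 1.8, 255, 0.15, -0.201, 0.0, 0, 0, 1.8, 255, 0.15, -0.201, 0.0, 0, 0, 1.8, 255, 0.15, -0.201, 0.0, 0, 0, 1.8, 255]}}

```text
t: 5.22
eef_pos: [0.5118, -0.0367, 0.1245]
tcp_rot: [2.843, 1.336, -0.001]
force: [-1.0, 0.0, -1.7]
opening: 0.0352
finger_force: 41.5
```

```bash
python3 - <<'E'
from h import *
from inc import inc
inc(.5147,-.0347,.085,-39.5)
a=cap('side');b=cap('top'); np.savez('s2.npz',**{k:a[k] for k in('img','depth','R','p','K')})
inc(.5147,-.0347,.085,-39.5)
M=np.zeros((560,800,3),np.uint8)
M[:,:400]=cv2.resize(a['img'][165:305,220:320],None,fx=4,fy=4,interpolation=2); M[:,400:]=cv2.resize(b['img'][155:295,200:300],None,fx=4,fy=4,interpolation=2)
cv2.imwrite('pics/a2.png',M)
E
```

```text
t 5.22 pos [ 0.5118 -0.0367  0.1245] head -39.7 inc [0.0034 0.0009 0.0395] [ 0.   0.1 -0.2] F [-1.   0.  -1.7] open 0.0352
t 5.33 pos [ 0.5119 -0.0367  0.1246] head -39.7 inc [0.0033 0.0009 0.0396] [ 0.   0.  -0.2] F [-0.2 -0.2 -1.2] open 0.035
```

View pics/a2.png

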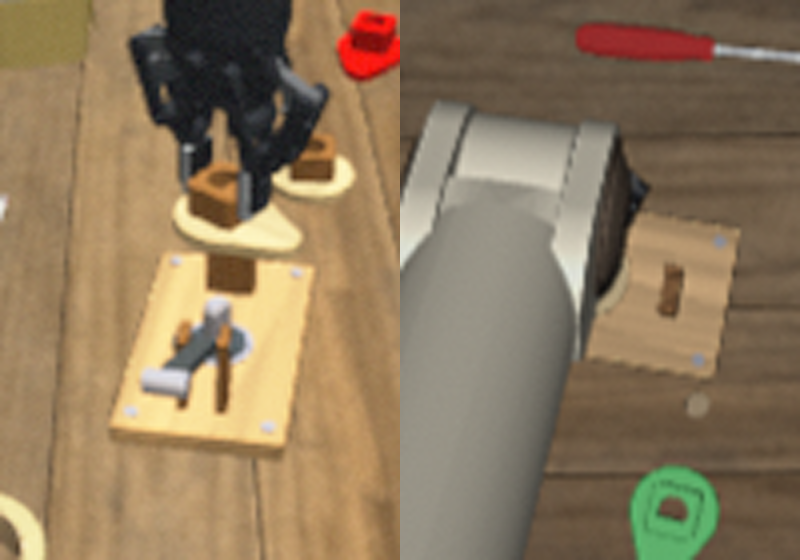

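The side view (left panel) shows the cam gripped level, its bore mouth near (276,211) and its nose lower-right, with the spindle top at (274,242). The top view (right panel) is blocked by the arm.

```bash
python3 - <<'E'
from m import *
c=dict(np.load('s2.npz')); s=dict(np.load('side0.npz'));im=c['img']; hsv=cv2.cvtColor(im,cv2.COLOR_BGR2HSV).astype(float)
print('pred bore',proj(c,[.5123,-.0361,.1432]), 'pred spindle',proj(c,[.5151,-.0341,.049]))
# plate outline: extremes in the image, against prediction for egg outline
m=((hsv[...,2]>175)&(hsv[...,1]<110)).astype(np.uint8); m[:212]=0;m[229:]=0;m[:,:260]=0;m[:,300:]=0
k=max(cv2.findContours(m,0,1)[0],key=cv2.contourArea)[:,0]; print('plate u',k.min(0),k.max(0))
th=np.radians(np.arange(360)); b=np.array([.5123,-.0361])
for h in(140.3,):
  n=b+.048*np.array([np.cos(np.radians(h)),np.sin(np.radians(h))])
  for z in(.109,.119):
    q=np.array([proj(c,[*(o+r*np.array([np.cos(t),np.sin(t)])),z]) for o,r in((b,.032),(n,.008)) for t in th]); print(z,q.min(0),q.max(0))
g=cv2.cvtColor(im,cv2.COLOR_BGR2GRAY); print(g[236:256,266:284])
E
```

```text
pred bore [275.08192648 209.20294785] pred spindle [273.56893263 240.15347677]
plate u [260 212] [295 228]
0.109 [262.22757238 213.71853619] [293.65814335 229.34147382]
0.119 [262.20688555 210.47260585] [293.81884208 225.98267197]
[[225 222 220 218 219 162  78  82  77  74  80  77  76  77  74  71  78 115]
 [222 220 219 219 222 181 140 127 110  96  87  80  76  75  72  72  76 143]
 [221 218 219 220 223 216 214 203 186 181 170 160 138 128 129 130 135 185]
 [219 219 219 221 223 225 227 228 227 227 222 218 204 195 198 203 203 217]
 [220 218 219 222 222 213 218 220 220 217 211 210 217 220 221 221 223 222]
 [218 221 222 223 218 200 205 220 217 205 185 182 209 218 220 223 225 223]
 [220 221 222 224 209 177 188 208 199 180 140 158 207 221 222 225 224 221]
 [220 221 223 225 193 145 156 180 166 132 121 155 205 222 222 224 224 220]
 [210 212 223 227 187 109 110 135 133 119 121 159 206 221 222 225 223 221]
 [172 184 217 227 180 107 103 108 122 125 123 155 207 222 225 224 223 222]
 [139 154 198 200 149 100  98 111 119 130 134 144 180 209 221 225 222 222]
 [145 139 153 136  99  96 101 111 111 131 144 121 118 155 195 219 222 221]
 [141 122 106 108 100  96  99 108 113 135 145 111  97 109 135 198 223 223]
 [122  98  92 102 102  99 101 109 130 145 148 116 100 108 111 186 222 223]
 [108  92  95 101 101  98  96  89 135 154 140 117 100 105 107 172 212 223]
 [ 89  95  98 100 100  98  82  56  98 124 111 109  98 103 112 165 203 220]
 [100  99  97 102  93  79  60  57  68  75  73  89  92  96 130 194 204 214]
 [100 102  98  96  81  59  57  78  79  80  74  72 101 145 182 213 214 213]
 [ 99 101  95  81  60  87 117 121  93  76  76  94 156 195 207 219 219 213]
 [101  99  80  62  84 143 189 173 109  76  76 130 191 208 202 214 217 213]]
```

>>> {"fn": "move_arm", "kwargs": {"increments": [0.0043, 0.0013, 0.03, 0, 0, 0, 255, 0.0043, 0.0013, 0.054, 0, 0, 0, 255, 0.0043, 0.0013, 0.054, 0, 0, 0, 255, 0.0043, 0.0013, 0.054, 0, 0, 0, 255]}}

```text
t: 5.82
eef_pos: [0.5161, -0.0332, 0.0713]
tcp_rot: [2.842, 1.337, 0.001]
force: [1.1, -0.2, -1.3]
opening: 0.035
finger_force: 41.4
```

```bash
python3 - <<'E'
from h import *
from inc import inc
inc(.5157,-.0342,.0345,-39.5)
a=cap('side'); 
cv2.imwrite('pics/a3.png',cv2.resize(a['img'][185:285,225:325],None,fx=6,fy=6,interpolation=2))
E
```

```text
t 5.83 pos [ 0.5161 -0.0332  0.0713] head -39.6 inc [-0.001   0.0003  0.0368] [ 0.  -0.  -0.1] F [ 1.1 -0.2 -1.3] open 0.035
```

View pics/a3.png

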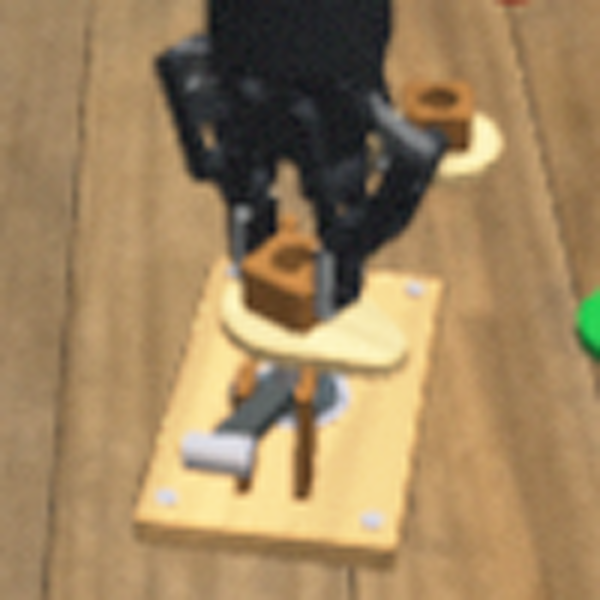

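The side crop shows the cam level just above the spindle, clear of the post, so I'll lower it gently.

>>> {"fn": "move_arm", "kwargs": {"increments": [-0.0008, 0, 0.004, 0, 0, 0, 255, -0.0008, 0, 0.007, 0, 0, 0, 255, -0.0008, 0, 0.01, 0, 0, 0, 255, -0.0008, 0, 0.012, 0, 0, 0, 255, -0.0008, 0, 0.012, 0, 0, 0, 255]}}

```text
t: 6.5
eef_pos: [0.515, -0.0332, 0.0586]
tcp_rot: [2.842, 1.339, -0.0]
force: [0.2, -0.4, 0.1]
opening: 0.035
finger_force: 41.6
```

>>> {"fn": "move_arm", "kwargs": {"increments": [0, 0, 0.006, 0, 0, 0, 255, 0, 0, 0.012, 0, 0, 0, 255, 0, 0, 0.018, 0, 0, 0, 255, 0, 0, 0.021, 0, 0, 0, 255, 0, 0, 0.023, 0, 0, 0, 255, 0, 0, 0.023, 0, 0, 0, 255]}}

```text
t: 7.25
eef_pos: [0.5149, -0.0335, 0.0355]
tcp_rot: [2.842, 1.339, -0.001]
force: [-0.1, -3.4, -3.2]
opening: 0.0353
finger_force: 41.2
```

>>> {"fn": "move_arm", "kwargs": {"increments": [0, 0, 0.0015, 0, 0, 0, 255, 0, 0, 0.003, 0, 0, 0, 255, 0, 0, 0.003, 0, 0, 0, 255]}}

```text
t: 7.62
eef_pos: [0.5151, -0.0335, 0.0341]
tcp_rot: [-2.842, -1.339, -0.0]
force: [-4.6, -5.4, 12.9]
opening: 0.0349
finger_force: 43.2
```

>>> {"fn": "move_arm", "kwargs": {"increments": [0, 0, -0.002, 0, 0, 0, 255, 0, 0, -0.002, 0, 0, 0, 60, 0, 0, -0.002, 0, 0, 0, 30, 0, 0, -0.002, 0, 0, 0, 30, 0, 0, -0.03, 0, 0, 0, 30, 0, 0, -0.08, 0, 0, 0, 30, 0, 0, -0.14, 0, 0, 0, 30, 0, 0, -0.19, 0, 0, 0, 30, 0, 0, -0.19, 0, 0, 0, 30]}}

```text
t: 8.75
eef_pos: [0.5182, -0.0328, 0.2273]
tcp_rot: [2.839, 1.339, 0.014]
force: [0.9, 0.5, -0.9]
opening: 0.0753
finger_force: 0.0
```

```bash
python3 inc.py .5497 .1518 .22 -10.5
```

```text
t 8.75 pos [ 0.5182 -0.0328  0.2273] head -39.5 inc [ 0.1624 -0.0932  0.0077] [  0.4  -0.3 -29. ] F [ 0.9  0.5 -0.9] open 0.0753
```

>>> {"fn": "move_arm", "kwargs": {"increments": [0.1624, -0.0932, 0, 0, 0, -29, 30, 0.1624, -0.0932, 0, 0, 0, -29, 30, 0.1624, -0.0932, 0, 0, 0, -29, 30, 0.1624, -0.0932, 0, 0, 0, -29, 30, 0.1624, -0.0932, 0, 0, 0, -29, 30]}}

```text
t: 9.38
eef_pos: [0.5457, 0.1513, 0.2214]
tcp_rot: [-2.415, -2.008, 0.004]
force: [0.1, -1.5, -0.3]
opening: 0.0754
finger_force: 0.0
```

```bash
python3 - <<'E'
from h import *
from inc import inc
b=cap('top');a=cap('side');inc(.5495,.1512,.12,-10.5)
Pa=cloud(a);Pb=cloud(b)
M=np.zeros((560,800,3),np.uint8)
M[:,:400]=cv2.resize(a['img'][165:305,220:320],None,fx=4,fy=4,interpolation=2); M[:,400:]=cv2.resize(b['img'][155:295,195:295],None,fx=4,fy=4,interpolation=2)
cv2.imwrite('pics/a4.png',M)
# hub top height
for nm,c,P in(('side',a,Pa),('top',b,Pb)):
    hsv=cv2.cvtColor(c['img'],cv2.COLOR_BGR2HSV)
    d=np.hypot(P[...,0]-.515,P[...,1]+.034); m=(d<.022)&(d>.013)&(P[...,2]>.035); print(nm,m.sum(),np.percentile(P[m][:,2],[10,50,90]) if m.any() else 0)
    m=(d<.030)&(d>.026)&(P[...,2]>.015); print(nm,'plate',m.sum(),np.percentile(P[m][:,2],[10,50,90]) if m.any() else 0)
E
```

```text
t 9.47 pos [0.5461 0.1496 0.222 ] head -10.7 inc [0.0023 0.0031 0.102 ] [-0.1  0.1 -0.2] F [ 0.5 -0.5 -0.3] open 0.0755
side 112 [0.03890773 0.05052979 0.05276526]
side plate 25 [0.02626229 0.02773454 0.02877023]
top 99 [0.04782973 0.05271074 0.05672475]
top plate 85 [0.02489252 0.02963455 0.0333659 ]
```

View pics/a4.png

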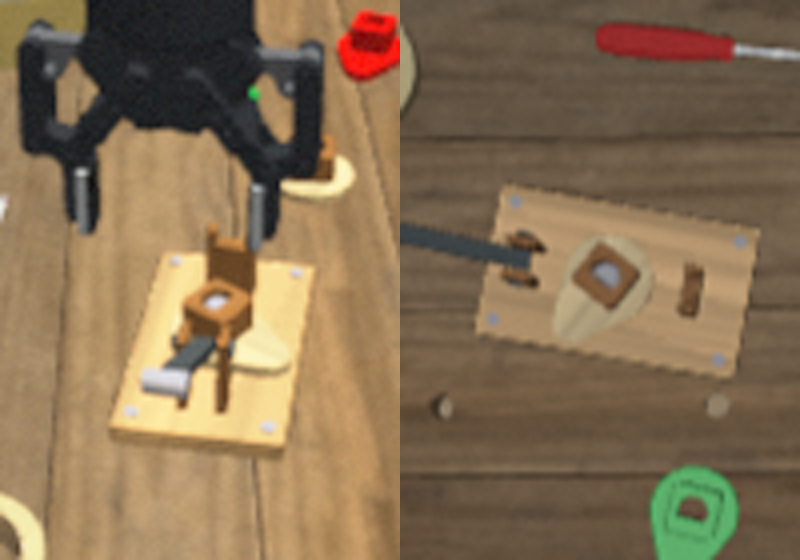

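Top view: the cam is seated with the spindle showing through its bore, and depth puts its hub top at 53 mm and plate top at 29 mm, as they should be. Side view: the pin is at (261,260) between the fingers. Next is the pin.

>>> {"fn": "move_arm", "kwargs": {"increments": [0.0025, 0.003, 0.03, 0, 0, 0, 110, 0.0025, 0.003, 0.07, 0, 0, 0, 110, 0.0025, 0.003, 0.1, 0, 0, 0, 110, 0.0025, 0.003, 0.1, 0, 0, 0, 110, 0.0025, 0.003, 0.1, 0, 0, 0, 110]}}

```text
t: 10.1
eef_pos: [0.5508, 0.1526, 0.1239]
tcp_rot: [2.417, 2.006, 0.002]
force: [0.2, 0.6, 0.4]
opening: 0.0488
finger_force: 0.0
```

```bash
python3 inc.py .5495 .1515 .119 -10.5
```

```text
t 10.1 pos [0.5508 0.1526 0.1239] head -10.6 inc [-0.0014 -0.0011  0.0049] [ 0.1 -0.  -0.1] F [0.2 0.6 0.4] open 0.0488
```

>>> {"fn": "move_arm", "kwargs": {"increments": [-0.001, -0.001, 0.004, 0, 0, 0, 110, -0.001, -0.001, 0.004, 0, 0, 0, 255, -0.001, -0.001, 0.004, 0, 0, 0, 255, -0.001, -0.001, 0.004, 0, 0, 0, 255, -0.001, -0.001, 0.004, 0, 0, 0, 255], "newtons": 25}}

```text
t: 10.72
eef_pos: [0.5503, 0.1525, 0.1197]
tcp_rot: [2.415, 2.007, 0.004]
force: [4.1, -1.2, 4.3]
opening: 0.0232
finger_force: 28.1
```

```bash
python3 - <<'E'
from h import *
from inc import inc
inc(.5495,.1515,.119,-10.5)
s=ctrl.read_state(); T=R.from_rotvec(s['tcp_rot'])
Y=np.array([np.sin(np.radians(10.5)),np.cos(np.radians(10.5)),0])
for th in(2.6,2.4,2.2,2.0,1.8,1.6,1.4,1.2,1.0,.8,.6,.4,.25,.15,.1):
    d=Y*(-150*(np.cos(th)-np.cos(2.6)))+np.array([0,0,150*(np.sin(th)-np.sin(2.6))]); print(th,T.inv().apply(d).round(1))
E
```

```text
t 10.72 pos [0.5503 0.1525 0.1197] head -10.6 inc [-0.0012 -0.0006  0.0007] [ 0.2 -0.1 -0.1] F [ 4.1 -1.2  4.3] open 0.0232
2.6 [0. 0. 0.]
2.4 [-17.9   0.1 -24. ]
2.2 [-40.2   0.2 -44. ]
2.0 [-66.1   0.2 -59.1]
1.8 [-94.4   0.3 -68.8]
1.6 [-124.1    0.3  -72.7]
1.4 [-154.     0.4  -70.6]
1.2 [-182.8    0.4  -62.7]
1.0 [-209.5    0.4  -49.1]
0.8 [-233.     0.3  -30.5]
0.6 [-252.3    0.3   -7.6]
0.4 [-2.667e+02  2.000e-01  1.870e+01]
0.25 [-2.739e+02  2.000e-01  4.000e+01]
0.15 [-2.769e+02  1.000e-01  5.460e+01]
0.1 [-2.778e+02  1.000e-01  6.210e+01]
```

>>> {"fn": "move_arm", "kwargs": {"increments": [-0.0084, 0, -0.0124, 0, 0, 0, 255, -0.0179, 0, -0.024, 0, 0, 0, 255, -0.0286, 0, -0.0345, 0, 0, 0, 255, -0.0402, 0, -0.044, 0, 0, 0, 255, -0.0528, 0, -0.0522, 0, 0, 0, 255, -0.0661, 0, -0.0591, 0, 0, 0, 255, -0.08, 0, -0.0646, 0, 0, 0, 255, -0.0944, 0, -0.0688, 0, 0, 0, 255, -0.1092, 0, -0.0714, 0, 0, 0, 255, -0.1241, 0, -0.0727, 0, 0, 0, 255]}}

```text
t: 11.98
eef_pos: [0.5271, 0.0307, 0.1925]
tcp_rot: [2.414, 2.008, 0.004]
force: [4.9, 0.7, 2.4]
opening: 0.0233
finger_force: 27.9
```

```bash
python3 - <<'E'
from h import *
from inc import inc
inc(.5495,.1515,.119,-10.5)
a=cap('side'); cv2.imwrite('pics/a5.png',cv2.resize(a['img'][105:285,195:345],None,fx=3,fy=3,interpolation=2))
s=ctrl.read_state(); T=R.from_rotvec(s['tcp_rot'])
h=np.array([.5153,-.0335,.061])+.06*np.array([np.sin(np.radians(10.5)),np.cos(np.radians(10.5)),0]); g=T.apply([0,0,-.019])+s['eef_pos']; d=g-h
print('r',np.linalg.norm(d[1:]),d, s['finger_force'],s['force'])
E
```

```text
t 11.97 pos [0.5271 0.0307 0.1925] head -10.5 inc [ 1.228e-01 -1.000e-04  7.370e-02] [ 0.1 -0.1  0. ] F [4.9 0.7 2.4] open 0.0233
r 0.15056583191990702 [0.00032694 0.00237721 0.15054706] 28.516493439674377 [ 2.96437768 -0.35662775  8.41731921]
```

View pics/a5.png

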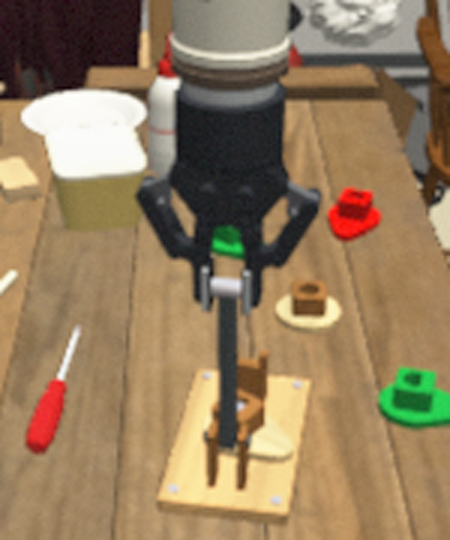

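The side crop shows the bar upright with its pin between the pads and the cam still seated. I'll carry on over the top.

>>> {"fn": "move_arm", "kwargs": {"increments": [-0.015, 0, 0.0004, 0, 0, 0, 255, -0.0299, 0, 0.0021, 0, 0, 0, 255, -0.0446, 0, 0.0055, 0, 0, 0, 255, -0.0587, 0, 0.01, 0, 0, 0, 255, -0.0725, 0, 0.0163, 0, 0, 0, 255, -0.0854, 0, 0.0236, 0, 0, 0, 255, -0.0977, 0, 0.0325, 0, 0, 0, 255, -0.1089, 0, 0.0422, 0, 0, 0, 255, -0.1192, 0, 0.0534, 0, 0, 0, 255, -0.1282, 0, 0.0651, 0, 0, 0, 255]}}

```text
t: 13.28
eef_pos: [0.5027, -0.0969, 0.126]
tcp_rot: [2.416, 2.007, -0.0]
force: [3.5, -2.7, 2.2]
opening: 0.0232
finger_force: 30.7
```

>>> {"fn": "move_arm", "kwargs": {"increments": [-0.0079, 0, 0.013, 0, 0, 0, 255, -0.0144, 0, 0.0263, 0, 0, 0, 255, -0.0195, 0, 0.0406, 0, 0, 0, 255, -0.0233, 0, 0.0551, 0, 0, 0, 255, -0.0252, 0, 0.067, 0, 0, 0, 255, -0.0258, 0, 0.073, 0, 0, 0, 255, -0.0258, 0, 0.073, 0, 0, 0, 255]}}

```text
t: 14.15
eef_pos: [0.4979, -0.1219, 0.0526]
tcp_rot: [2.416, 2.007, -0.001]
force: [4.6, -4.6, 2.2]
opening: 0.0234
finger_force: 31.1
```

>>> {"fn": "move_arm", "kwargs": {"increments": [0, 0, 0, 0, 0, 0, 90, 0, 0, 0, 0, 0, 0, 90, 0, 0, 0, 0, 0, 0, 90, 0, 0, 0, 0, 0, 0, 90, 0, 0, -0.03, 0, 0, 0, 90, 0, 0, -0.08, 0, 0, 0, 90, 0, 0, -0.14, 0, 0, 0, 90, 0, 0, -0.2, 0, 0, 0, 90, 0, 0, -0.2, 0, 0, 0, 90]}}

```text
t: 15.28
eef_pos: [0.5013, -0.1214, 0.2588]
tcp_rot: [2.41, 2.004, 0.012]
force: [-0.5, -0.4, -0.4]
opening: 0.0554
finger_force: 0.0
```

>>> {"fn": "move_arm", "kwargs": {"increments": [-0.1, 0.0, -0.05, 0, 0, 0, 90, -0.15, 0.0, -0.05, 0, 0, 0, 90, -0.2, 0.0, -0.05, 0, 0, 0, 90, -0.2, 0.0, -0.05, 0, 0, 0, 90, -0.2, 0.0, -0.05, 0, 0, 0, 90]}}

```text
t: 15.9
eef_pos: [0.4599, -0.3191, 0.3024]
tcp_rot: [-2.419, -2.002, 0.002]
force: [-0.5, -0.6, 0.7]
opening: 0.0554
finger_force: 0.0
```

```bash
python3 - <<'E'
from h import *
a=cap('side');b=cap('top'); P=cloud(b); S=cloud(a)
M=np.zeros((560,800,3),np.uint8)
M[:,:400]=cv2.resize(a['img'][165:305,220:320],None,fx=4,fy=4,interpolation=2); M[:,400:]=cv2.resize(b['img'][155:295,195:295],None,fx=4,fy=4,interpolation=2)
cv2.imwrite('pics/a6.png',M)
sp=np.array([.5151,-.0338]);Y=np.array([.182,.983])
for y in(.03,0,-.03,-.09):
    o=sp+y*Y
    for n,Q in(('top',P),('side',S)):
        m=np.hypot(Q[...,0]-o[0],Q[...,1]-o[1])<.008; print(y,n,m.sum(),np.nanpercentile(Q[m][:,2],[20,50,80]).round(4) if m.any() else '')
print(ctrl.read_state()['t'],ctrl.read_state()['eef_pos'])
E
```

```text
0.03 top 25 [0.0627 0.0649 0.0686]
0.03 side 42 [0.0167 0.026  0.0646]
0 top 29 [0.0613 0.0663 0.0679]
0 side 16 [0.0645 0.0649 0.0656]
-0.03 top 27 [0.0618 0.0644 0.0669]
-0.03 side 17 [0.0631 0.0646 0.0661]
-0.09 top 29 [0.0611 0.0663 0.0697]
-0.09 side 13 [0.064  0.0654 0.0676]
16.0 [ 0.46142416 -0.31587841  0.30224759]
```

View pics/a6.png

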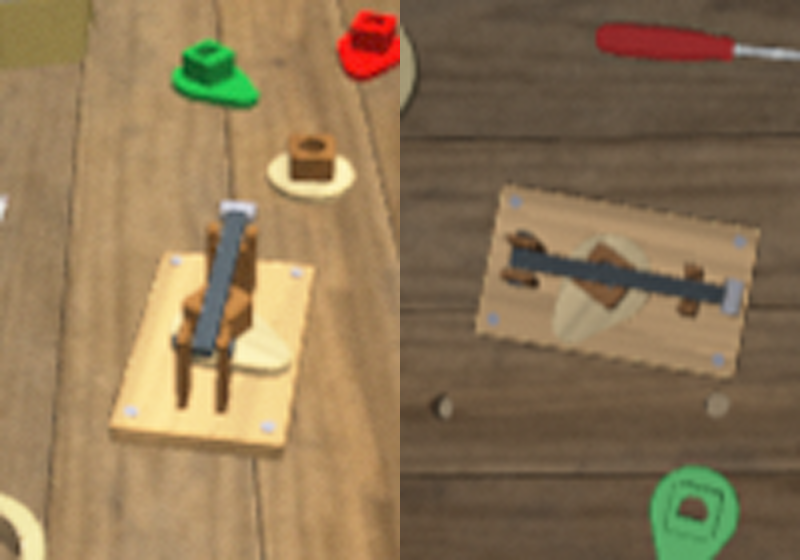

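Both views show the bar level in the fork over the seated cam, its top at about 65 mm along its whole length, with the arm clear.

```bash
python3 -c "
from plant import ctrl
print(ctrl.job_done())"
```

```text
the job is handed in; nothing more can be done
None
```

I seated the egg cam fully on the spindle with its flat matched, then closed the keeper bar into its catch above it, and handed the job in at about 16 s with the arm clear and the bystanders untouched.

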